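# Raise the work light that is blocked

## Task

Two work lights stand on the bench, and the upright wooden offcut stands close in front of one of them and blocks its beam. Take that light by the black grip on top of its mast, squeeze in the red release button in the side of the grip and draw the mast up past its first stop to the second stop, the end of its travel, without lifting, tipping or shifting the foot. Finish while still holding it up there, so that I can tighten the clamp ring; leave the other light, the offcut and the other things where they are.

Things in the scene. Friction and masses are not known exactly. Their poses are not given: they have to be found in the camera images.
- light_1: Left (+y) cordless work light, 240 mm tall when lowered, free-standing on an iron foot (x -75 to +60, y +-65 mm, 3.2 kg). Origin: under the foot on the mast's axis; z up along the mast. The yellow lamp head hangs at -x, reaching 75 mm out, and shines to -x; battery pack at +x. A steel tube slides in a fixed 32 mm square aluminium tube with a black clamp ring at its mouth (z 145 to 167 mm).
- light_2: Right (-y) work light, the same as light_1. On both, lamp head and bracket lie below the grip, and a carrier block as wide as the grip goes on 17 mm below it.
- light_1_grip (a point): Centre of light_1's black grip, on the mast's axis, 216 mm above the foot's underside when lowered; it rises with the mast; axes as light_1. Grip: 40 mm along x, 32 mm along y, from 26 mm below to 24 mm above this point. A red release button (22 mm along x, 24 mm tall, centred here) stands 6 mm proud of its +y face: 38 mm wide in all, 33 mm squeezed in.
- light_2_grip (a point): Centre of light_2's black grip, on the mast's axis, 216 mm above the foot's underside when lowered; it rises with the mast; axes as light_2. Grip: 40 mm along x, 32 mm along y, from 26 mm below to 24 mm above this point. A red release button (22 mm along x, 24 mm tall, centred here) stands 6 mm proud of its +y face: 38 mm wide in all, 33 mm squeezed in.
- light_1_mast (a joint): Rise of light_1's mast (m): 0 lowered, locked by a catch pin; 0.05 first stop, where the pin can lock again if the button is out; 0.10 second stop, the hard end, where nothing catches it: let go, it drops back. The rising part weighs about 0.45 kg and slides easily with the button in; with it out, pulling lifts the whole light.
- light_2_mast (a joint): Rise of light_2's mast (m): 0 lowered, locked by a catch pin; 0.05 first stop, where the pin can lock again if the button is out; 0.10 second stop, the hard end, where nothing catches it: let go, it drops back. The rising part weighs about 0.45 kg and slides easily with the button in; with it out, pulling lifts the whole light.
- light_1_button (a joint): Travel of light_1's release button (m): 0 out, 0.005 fully in; the catch is free from about 0.004. Moves along -y of light_1; spring 3 N at first, 6 N fully in; comes out by itself. A pinch of 15 to 30 N across the grip's two y faces keeps it in and carries the mast.
- light_2_button (a joint): Travel of light_2's release button (m): 0 out, 0.005 fully in; the catch is free from about 0.004. Moves along -y of light_2; spring 3 N at first, 6 N fully in; comes out by itself. A pinch of 15 to 30 N across the grip's two y faces keeps it in and carries the mast.
- offcut: Loose brown wooden offcut, 90 x 45 x 125 mm, standing upright; origin: centre of its underside, z up. It stands about 140 mm in front (-x) of the axis of the light it blocks, and over 0.2 m from the other.
- sanding_block: Loose cork sanding block, 62 x 101 x 28 mm, lying in front of the other light, too low to block it; origin: centre of its underside.
- chisel: Loose chisel with an orange handle, 250 mm long, 26 mm thick, lying between the lights; origin: under its middle.
- tape_measure: Loose yellow tape measure, 64 x 84 x 35 mm, near the front of the bench; origin: under its middle.

How it is judged:
By the outcome, as a careful person would: the job done as asked, in the order asked, and still so for the second after the job is handed in, while the arm keeps its last pose, push and grip.
It also fails if it takes over 32 s, if anything falls off the work surface, if the arm or the gripper's body presses on something with over 40 N, if the wrist force passes 120 N, or if a joint passes its speed limit or range.

## Robot

A 6-joint arm with a two-finger parallel gripper is mounted at the origin on a cart in front of the work surface, level with it; the furniture and walls round the work are solid. World frame = base frame: x ahead of the robot, y to its left, z up, the work surface at z = 0. Lengths are in mm, angles in rad, forces in N, time in s.
With the tool pointing down it reaches from about 350 to 975 mm from the base axis. Payload 7.1 kg.
Tool frame: the origin (TCP) lies on the front face of the gripper's body, between the roots of the fingers; the fingertips stand 80 mm ahead of it and the grasp point (between the pads) lies 61 mm ahead of it (env.tips_ahead is the distance from the TCP to the fingertips, in mm); z points along the fingers, y is the direction in which the jaws open and shut (so a half turn about z gives the same grasp; the last joint's range is limited). The gripper opens to 88 mm and grips with 3 to 60 N. Pads are 20 mm wide; open, the fingers measure 115 mm over their backs; the gripper's body (75 mm by 178 mm) begins 61 mm behind the grasp point.
Start: joints at [-1.356, 0.423, 1.63, -0, 1.089, -0.019], TCP at [144.817, -607.975, 302.675] pointing down, gripper open.
Joint ranges: [-3, 3], [-0.9, 2.11], [0.09, 2.58], [-1.31, 4.45], [0.11, 2.69], [-2.54, 2.54]. Speed limits (rad/s): [2.39, 2.39, 3.01, 3.14, 3.14, 3.14].

## Interface

Orientations are given as a unit quaternion [x, y, z, w].
In Python, from station import env, set_gripper, viewer, workorder gives the robot as it stands. Calls block until the motion is done:
- env.reach(position, orientation): joint-space move of the TCP to a pose.
- env.move_l(position, rot=None, rate=150, f_stop=None): straight line of the TCP; rot=None keeps the orientation; rate is the mean speed in mm/s. With f_stop (N) it stops when the force on the tool has changed by that much, and returns True; else False.
- env.move_joints(angles): joint-space move.
- set_gripper(opening): finger opening in mm; the grip force is fixed at half the most; returns when the fingers have stopped.
- env.hold(seconds).
- env.ik(position, orientation): joint angles nearest the present ones, or None.
- env.read_state(): the state.
- viewer.camera(name): name is "scene" or "top"; returns the picture (420x560x3 uint8, blue, green, red); there is no depth.
- viewer.camera_params(name): a dict with "fx", "fy", "cx", "cy" (pixels), "dist" ([k1, k2, p1, p2, k3] as OpenCV has them; the pictures are not rectified), "pose" (4x4, takes a point from camera to world coordinates). Camera axes: x right, y up, looking along -z (the intrinsics and any distortion apply to the point x, -y, -z); pixel columns grow to the right and rows downward; lengths in mm; the calibration is good to about 2 mm. A picture is of the moment at which its call begins. camera_params takes no time and is no camera call.
A pose or a line that the arm cannot do raises env.IKError and nothing moves.
- workorder.sign_off(): hands the job in, once; it reports no verdict.
The state is a dict: "time_s": time; "qpos": joint angles; "dq": joint speeds; "tau": joint torques, N m; "tool_pos": TCP position; "orientation": TCP orientation; "force": force on the tool from outside, world axes, zero at the start; "wrist_torque": the same for the moment, N m; "width": finger opening in mm.
Only numpy, scipy, OpenCV 4.12 (cv2) and the standard library are available. Lean on these libraries where they do the work, as an engineer would, in place of code of your own. Each camera call takes 0.05 s, during which the arm holds its last target. There are 200 camera calls.

## Working session

There is one attempt and no reset: what is moved stays moved. The work goes in short steps, each a Python script; the robot and the scene stay as the last script left them, time stands still between calls to the robot, and variables do not carry over. Pictures are saved under pics/ and viewed, about 8 in all and at most 12, crops included, and the job is handed in when it is done.

```bash
mkdir -p pics; ls; python3 - <<'E'
from station import env,viewer
import cv2
for n in("scene","top"):
    cv2.imwrite(f"pics/{n}0.png",viewer.camera(n)); p=viewer.camera_params(n); print(n,p)
print(env.read_state())
E
```

```text
pics
scene {'fx': 394.7139519743237, 'fy': 394.7139519743237, 'cx': 278.5929528172747, 'cy': 210.28755426208082, 'dist': array([-0.09361357,  0.        ,  0.        ,  0.        ,  0.        ]), 'pose': array([[-9.97814080e-01, -5.58325360e-02,  3.53523684e-02,
         5.63562584e+02],
       [ 6.60122043e-02, -8.17229254e-01,  5.72519637e-01,
         5.81136123e+02],
       [-3.07423359e-03,  5.73601843e-01,  8.19128485e-01,
         1.00515802e+03],
       [ 0.00000000e+00,  0.00000000e+00,  0.00000000e+00,
         1.00000000e+00]])}
top {'fx': 469.9850790495055, 'fy': 469.9850790495055, 'cx': 276.8228335621582, 'cy': 217.63323713794597, 'dist': array([0.00585298, 0.        , 0.        , 0.        , 0.        ]), 'pose': array([[ 3.22487363e-02,  9.78001852e-01, -2.06088322e-01,
         2.89421348e+02],
       [-9.99468064e-01,  3.25577595e-02, -1.89255258e-03,
        -4.85371370e+00],
       [ 4.85885410e-03,  2.06039729e-01,  9.78531564e-01,
         1.20424248e+03],
       [ 0.00000000e+00,  0.00000000e+00,  0.00000000e+00,
         1.00000000e+00]])}
{'time_s': 0.1, 'qpos': array([-1.35599089e+00,  4.23727260e-01,  1.63060067e+00, -3.10477280e-06,
        1.08861606e+00, -1.90098527e-02]), 'dq': array([-0.00054929, -0.00120206, -0.00123241,  0.00031049, -0.000213  ,
       -0.00072928]), 'tau': array([ 1.09668275e-03, -5.45610380e+01, -2.74324322e+01,  6.43921271e-02,
        1.88053760e-02, -2.74578917e-05]), 'tool_pos': array([ 144.74144594, -607.60569445,  302.00763679]), 'orientation': array([ 9.93173770e-01,  1.16642211e-01, -6.74094826e-05, -6.72302093e-04]), 'force': array([ 0.6471754 , -0.01364083, -0.35340239]), 'wrist_torque': array([ 0.03263733,  0.04005616, -0.04461852]), 'width': 88.11296422741525}
```

View pics/scene0.png

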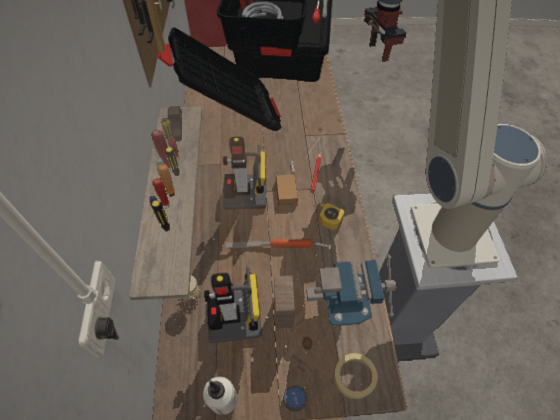

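View pics/top0.png

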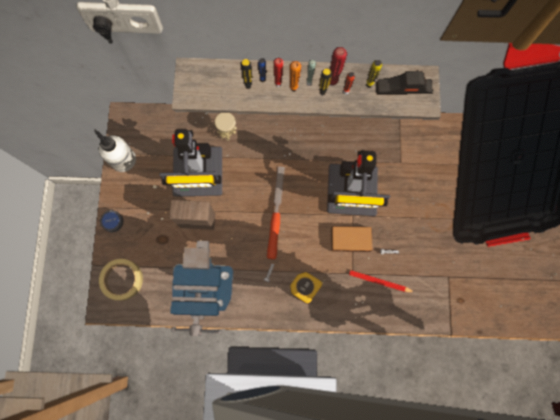

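```bash
python3 - <<'E'
import cv2,numpy as np
t=cv2.imread("pics/top0.png");s=cv2.imread("pics/scene0.png")
a=cv2.resize(t[120:250,150:250],(460,598),interpolation=3)
b=cv2.resize(s[260:350,195:305],(330*2//2,270),interpolation=3)
c=cv2.resize(t[140:260,320:400],(330,328),interpolation=3)[:328]
cv2.imwrite("pics/c1.png",np.hstack([a,np.vstack([b,c])]))
b=cv2.resize(s[260:350,195:305],(733,600),interpolation=3)
cv2.imwrite("pics/c2.png",b)
E
```

```text
(no output)
```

View pics/c1.png

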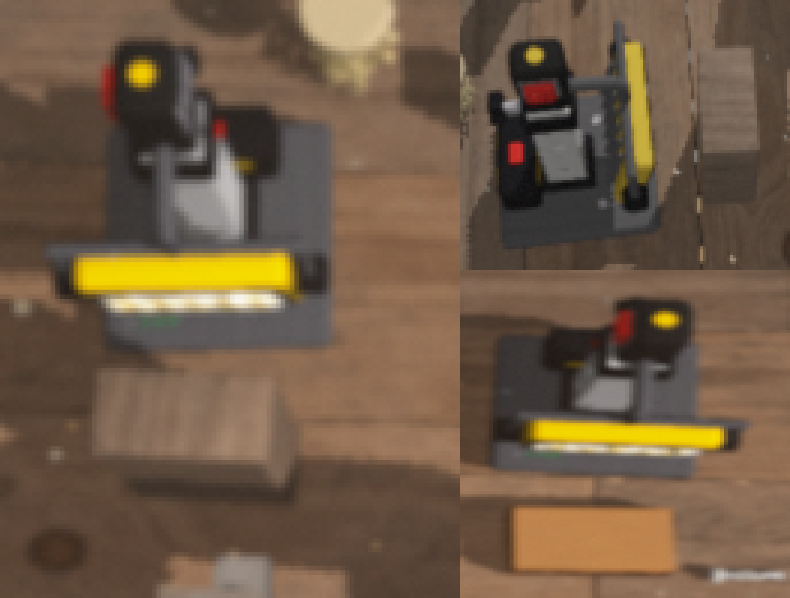

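View pics/c2.png

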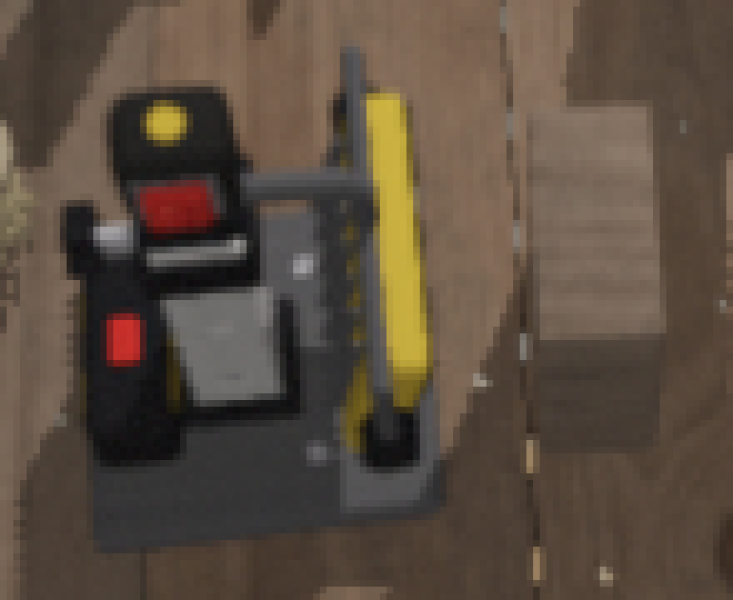

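```bash
cat >h.py <<'E'
import numpy as np,cv2
from station import env,set_gripper,viewer,workorder
def ray(n,u,v):
    p=viewer.camera_params(n);K=np.array([[p['fx'],0,p['cx']],[0,p['fy'],p['cy']],[0,0,1]])
    x,y=cv2.undistortPoints(np.array([[[u,v]]],float),K,p['dist'])[0,0]
    return p['pose'][:3,3],p['pose'][:3,:3]@np.array([x,-y,-1])
def at(n,u,v,z):
    o,d=ray(n,u,v);return o+d*(z-o[2])/d[2]
def proj(n,P):
    p=viewer.camera_params(n);K=np.array([[p['fx'],0,p['cx']],[0,p['fy'],p['cy']],[0,0,1]])
    c=(np.asarray(P,float)-p['pose'][:3,3])@p['pose'][:3,:3]
    return cv2.projectPoints((c*[1,-1,-1]).reshape(-1,1,3),np.zeros(3),np.zeros(3),K,p['dist'])[0][:,0]
def tri(a,b):
    A=[];B=[]
    for o,d in(a,b):
        d=d/np.linalg.norm(d);M=np.eye(3)-np.outer(d,d);A.append(M);B.append(M@o)
    return np.linalg.lstsq(np.vstack(A),np.hstack(B),rcond=None)[0]
E
python3 - <<'E'
from h import *
np.set_printoptions(precision=1,suppress=True)
T=lambda u,v:(150+(u+.5)/4.6-.5,120+(v+.5)/4.6-.5)
S=lambda u,v:(195+(u+.5)/6.667-.5,260+(v+.5)/6.667-.5)
print("grip",tri(ray("top",*T(142,73)),ray("scene",*S(166,123))),at("top",*T(142,73),240),at("scene",*S(166,123),240))
for q in[(331,125),(330,347),(106,345)]:print("foot top",at("top",*T(*q),12))
for q in[(97,552),(440,512)]:print("foot sc",at("scene",*S(*q),12))
for q in[(95,370),(270,375),(275,460),(95,457)]:print("offcut top",at("top",*T(*q),125))
for q in[(76,290),(292,290)]:print("lamp top",at("top",*T(*q),200))
for q in[(525,105),(652,103),(662,332),(540,340)]:print("offcut sc",at("scene",*S(*q),125))
E
```

```text
grip [667.8 212.4 239.3] [667.9 212.2 240. ] [667.3 213.  240. ]
foot top [729.2 151.4  12. ]
foot top [596.1 144.5  12. ]
foot top [593.  271.8  12. ]
foot sc [722.  280.2  12. ]
foot sc [591.9 272.6  12. ]
offcut top [550.8 250.2 125. ]
offcut top [551.2 160.3 125. ]
offcut top [506.7 155.  125. ]
offcut top [505.3 246.6 125. ]
lamp top [571.9 244.7 200. ]
lamp top [575.4 140.8 200. ]
offcut sc [551.3 158.9 125. ]
offcut sc [504.7 161.3 125. ]
offcut sc [508.7 249.3 125. ]
offcut sc [551.4 249.3 125. ]
```

```bash
cat >>h.py <<'E'
YAW=0.044
Q=[np.cos(YAW/2),np.sin(YAW/2),0,0]
G=np.array([668.,212.4])
def st(m=""):
    s=env.read_state();print(m,"t%.2f"%s['time_s'],np.round(s['tool_pos'],1),"F",np.round(s['force'],1),"T",np.round(s['wrist_torque'],2),"w%.1f"%s['width']);return s
E
python3 - <<'E'
from h import *
a=0.234;env.reach([105,-430,450],[np.cos(a/2),np.sin(a/2),0,0]);st()
env.reach([430,140,450],Q);st()
env.reach([*G,400],Q);st()
cv2.imwrite("pics/s1.png",cv2.resize(viewer.camera("scene")[200:360,150:350],(750,600),interpolation=3))
print(proj("scene",[[*G,240]]))
E
```

```text
t1.03 [ 105.1 -430.5  449.6] F [-0.4 -0.  -0.4] T [-0.05 -0.01 -0.  ] w88.0
 t3.37 [430.2 139.5 449.9] F [ 0.6 -0.   0.4] T [0.02 0.01 0.02] w88.1
 t4.36 [667.5 211.9 400.4] F [-0.4 -0.  -0.5] T [ 0.01  0.03 -0.  ] w87.6
[[219.1721664 277.8009881]]
```

View pics/s1.png

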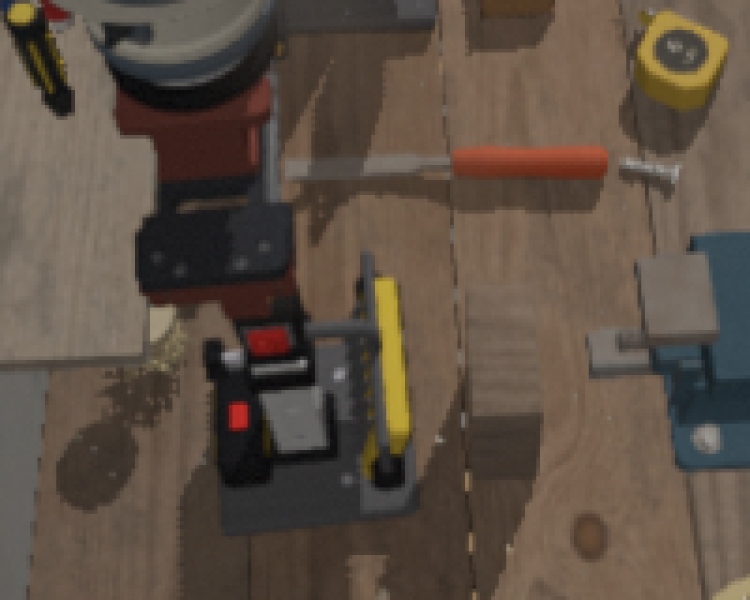

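```bash
python3 - <<'E'
from h import *
print(env.move_l([*G,277],Q,rate=80,f_stop=8));st("down")
set_gripper(60);s=st("60")
n=np.array([-np.sin(YAW),np.cos(YAW)])
p0=s['tool_pos'][:2]; 
hit=env.move_l([*(G+n*22),277],rate=10,f_stop=2.5);s=st("touch")
print(hit,(s['tool_pos'][:2]-G)@n, "face at offset",(s['tool_pos'][:2]-G)@n-s['width']/2)
env.move_l([*G,277],rate=40);st("back")
E
```

```text
False
down t6.09 [668.2 212.5 277.6] F [-1.1  0.   0.6] T [0.04 0.03 0.  ] w87.8
60 t6.72 [668.  212.4 277. ] F [-0.2  0.7  0.3] T [0.04 0.01 0.03] w60.1
touch t8.08 [667.1 226.4 276.4] F [ 0.1 -0.4  0.5] T [-0.04 -0.03 -0.  ] w59.7
True 13.984371131973184 face at offset -15.882946229425713
back t8.58 [668.1 212.  277. ] F [-0.4 -0.6  0.4] T [-0.03 -0.02 -0.01] w60.3
```

```bash
python3 - <<'E'
from h import *
n=np.array([-np.sin(YAW),np.cos(YAW)])
p=G+n*0.6
env.move_l([*p,277],rate=20);st("pos")
set_gripper(42);st("42")
set_gripper(28);st("shut")
env.hold(.3);st("held")
cv2.imwrite("pics/s2.png",cv2.resize(viewer.camera("scene")[200:360,150:350],(750,600),interpolation=3))
E
```

```text
pos t8.83 [667.9 213.2 277. ] F [-1.1  0.2 -0.4] T [ 0.01 -0.01  0.02] w60.1
42 t9.33 [667.9 213.3 277. ] F [-0.1  2.6  0.1] T [0.33 0.02 0.07] w42.0
shut t9.66 [668.  212.5 277. ] F [-0.9 -1.3  1.1] T [ 0.32 -0.01  0.42] w31.9
held t9.96 [668.  212.6 277. ] F [ 0.  -4.1  0.7] T [-0.03 -0.01  0.36] w31.7
```

View pics/s2.png

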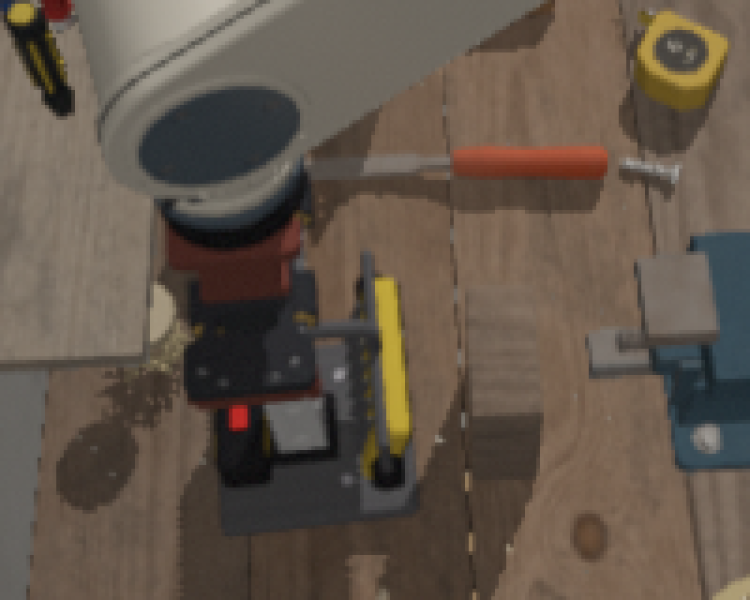

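```bash
python3 - <<'E'
from h import *
s=env.read_state();p=s['tool_pos'].copy();x,y=p[0],212.8
print(env.move_l([x,y,285],rate=20,f_stop=14));s=st("8up")
if s['force'][2]>-12:
    print(env.move_l([x,y,364],rate=60,f_stop=20));st("87up")
cv2.imwrite("pics/s3.png",cv2.resize(viewer.camera("scene")[200:360,150:350],(750,600),interpolation=3))
E
```

```text
False
8up t10.56 [668.  212.6 285. ] F [ 1.5 -5.  -3.1] T [-0.34 -0.28  0.4 ] w32.1
False
87up t12.03 [668.  212.8 363.7] F [-0.  -4.9 -4.3] T [-0.48 -0.2   0.43] w32.0
```

View pics/s3.png

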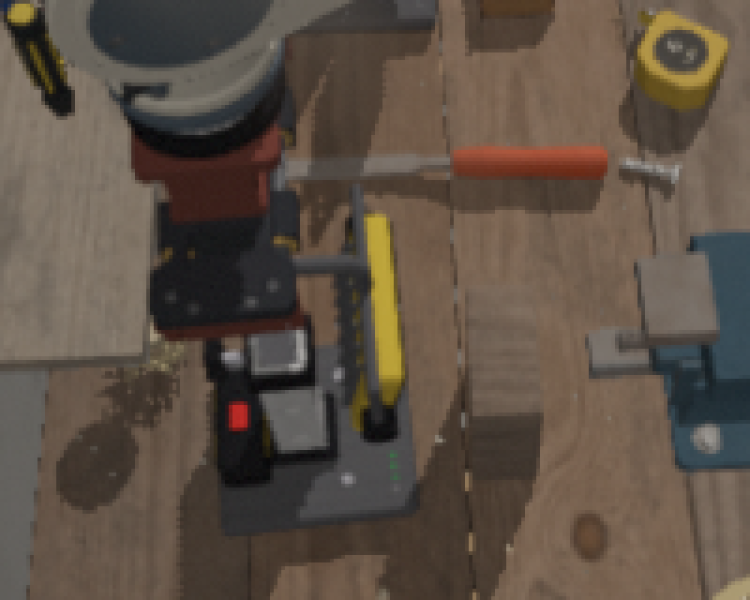

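The mast has slid up with the foot still in place: foot corners are at (223,532) and (415,512), as before. Next I raise it gently until it meets the hard stop.

```bash
python3 - <<'E'
from h import *
s=env.read_state();x,y=s['tool_pos'][:2]
print(env.move_l([x,y,385],rate=12,f_stop=7));s=st("stop")
env.hold(.4);s=st("held");env.hold(.2);st("held")
cv2.imwrite("pics/s4.png",cv2.resize(viewer.camera("scene")[200:360,150:350],(750,600),interpolation=3))
E
```

```text
True
stop t13.17 [667.9 212.5 376.1] F [ 2.8  0.1 -3.9] T [ 0.66 -0.63  0.16] w32.0
held t13.57 [667.9 212.5 375.1] F [ 4.1  3.8 -3.9] T [ 1.47 -1.08  0.12] w31.9
held t13.77 [667.9 212.5 375.1] F [ 3.2  3.4 -3.1] T [ 1.5  -1.07  0.1 ] w32.0
```

View pics/s4.png

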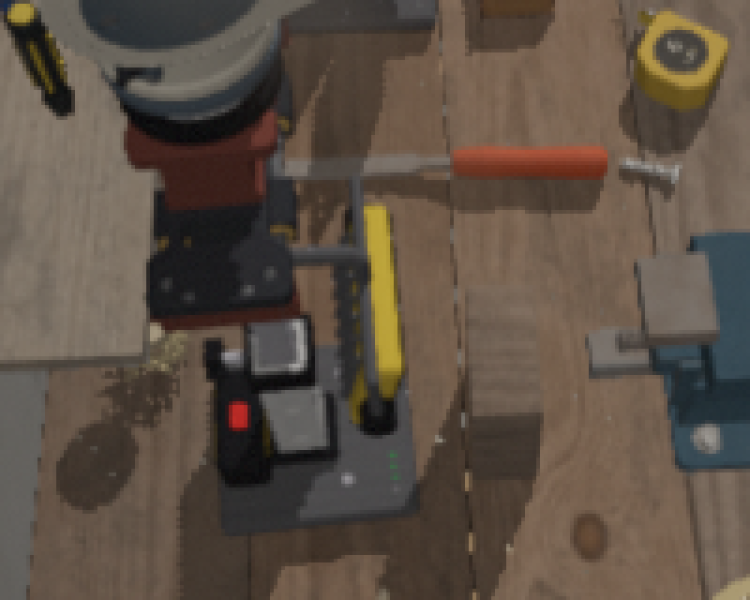

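```bash
python3 - <<'E'
import cv2,numpy as np
a=[cv2.imread(f"pics/s{i}.png") for i in(1,2,3,4)]
g=[cv2.cvtColor(i,cv2.COLOR_BGR2GRAY).astype(np.float32) for i in a]
w=cv2.createHanningWindow((120,100),cv2.CV_32F)
for nm,(x,y) in dict(foot_l=(190,460),battery=(185,380),tube=(255,380),bench=(500,480),offcut=(450,330)).items():
    print(nm,[np.round(np.array(cv2.phaseCorrelate(g[0][y:y+100,x:x+120],k[y:y+100,x:x+120],w)[0]),2) for k in g[1:]])
E
```

```text
foot_l [array([-0.04,  0.05]), array([0.05, 0.  ]), array([-0.12,  0.25])]
battery [array([-0.02,  0.02]), array([0.  , 0.03]), array([-0.07, -0.07])]
tube [array([0.1 , 0.04]), array([0.11, 0.05]), array([0.12, 0.12])]
bench [array([0.01, 0.03]), array([-0.01,  0.13]), array([0.03, 0.13])]
offcut [array([-0.03, -0.03]), array([-0.09,  0.13]), array([-0.16, -0.1 ])]
```

```bash
python3 - <<'E'
from h import *
z=env.read_state()['tool_pos'][2]
for i in range(8):
    z+=.4
    h=env.move_l([667.9,212.8,z],rate=4,f_stop=12)
    F=np.mean([env.read_state()['force']]+[ (env.hold(.05),env.read_state()['force'])[1] for _ in range(2)],0)
    print(h,round(z,1),np.round(F,1))
    if h or F[2]<-11: break
st()
cv2.imwrite("pics/s5.png",cv2.resize(viewer.camera("scene")[200:360,150:350],(750,600),interpolation=3))
a=[cv2.imread(f"pics/s{i}.png") for i in(1,5)]
g=[cv2.cvtColor(i,cv2.COLOR_BGR2GRAY).astype(np.float32) for i in a]
w=cv2.createHanningWindow((120,100),cv2.CV_32F)
for x,y in[(190,460),(185,380),(255,380),(500,480),(350,440)]:print(np.round(cv2.phaseCorrelate(g[0][y:y+100,x:x+120],g[1][y:y+100,x:x+120],w)[0],2))
E
```

```text
False 375.5 [ 3.6 -0.2 -3.9]
False 375.9 [ 4.1 -0.9 -3.5]
False 376.3 [ 4.5 -0.5 -3.2]
False 376.7 [ 5.2 -0.9 -3.3]
False 377.1 [ 4.9 -0.8 -4.5]
False 377.5 [ 5.5 -0.5 -5.6]
False 377.9 [ 6.3 -0.4 -6.7]
False 378.3 [ 5.4 -0.7 -8.8]
 t16.91 [667.8 212.7 377.1] F [ 5.3 -0.6 -9.6] T [ 1.04 -1.47 -0.08] w32.0
[0.08 0.05]
[-0.   0.1]
[-0.02 -0.01]
[0.05 0.02]
[-0.01  0.03]
```

View pics/s5.png

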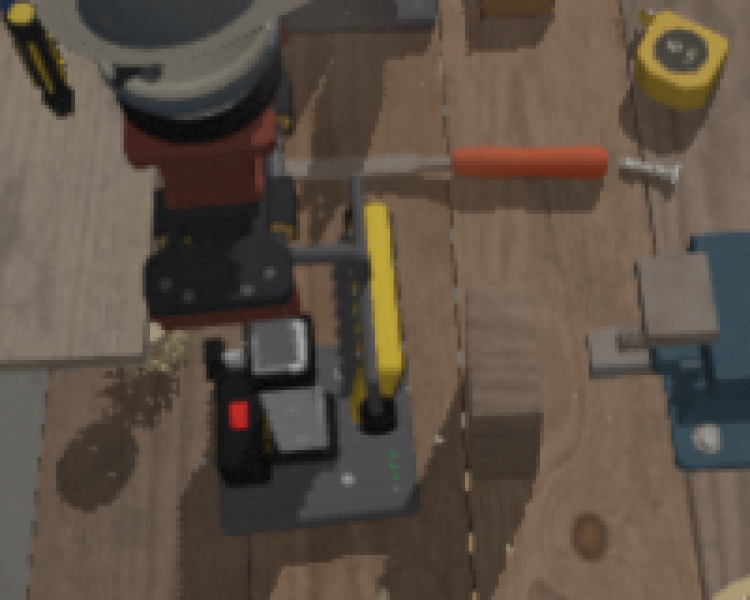

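```bash
python3 - <<'E'
from h import *
env.hold(.8);st();workorder.sign_off();st()
E
```

```text
t17.76 [667.7 212.7 377.1] F [ 6.6 -0.1 -7.5] T [ 1.05 -1.48 -0.06] w31.9
the job is handed in; nothing more can be done
the job is handed in; nothing more can be done
```

I raised light_1, the left one that the offcut was blocking, to its second stop. The arm is still holding it there with the button squeezed in, so you can tighten the clamp ring. I handed the job in at about 17.8 s.

- **Rise:** the tool went up 100.1 mm, from 277.0 to 377.1 mm. It then stopped following the upward command, and the pull rose from the mast's weight of about 4 N to 7.5–9.6 N. That is well below the roughly 31 N it would take to lift the foot. The rise was read from the tool, because no picture shows the stop itself.
- **Foot, offcut and other things:** comparing pictures before and after showed less than 0.1 mm of movement at the foot. In the last picture the offcut, chisel and tape measure are where they were. The other light is outside that picture, but the arm never went near it.
- **Readings that disagreed:**
  - The first approach to the stop was cut short about 2 mm low by a sideways force, so I finished it in small steps.
  - A side load of about 6 N in x remains on the grip.
  - The fingers read 32 mm, against the 33 mm expected for a squeezed grip. The mast slid freely, so the button is in.

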